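# Roll a sample vial onto a reader's line, hood it and start the reading

### The arm

A 6-joint arm with a two-finger parallel gripper is mounted at the origin on a cart in front of the work surface, level with it; the furniture and walls round the work are solid. World frame = base frame: x ahead of the robot, y to its left, z up, the work surface at z = 0. Lengths are in m, angles in rad, forces in N, time in s.
With the tool pointing down it reaches from about 0.375 to 0.9 m from the base axis. Payload 3.1 kg.
Tool frame: the origin (TCP) lies where the fingers leave the gripper's body, on its centre line; the fingertips stand 70 mm ahead of it and the grasp point (between the pads) lies 51 mm ahead of it; z points along the fingers, y is the line along which they close (so a half turn about z gives the same grasp; the last joint's range is limited). The gripper opens to 87 mm and grips with 3 to 60 N. Pads are 19 mm wide; open, the fingers measure 117 mm over their backs; the gripper's body (75 mm by 190 mm) begins 51 mm behind the grasp point.
Start: joints at [-1.282, 0.527, 1.433, -0, 1.181, -0.178], TCP at [0.282, -0.558, 0.292] pointing down, gripper open.
Joint ranges: [-3.08, 3.08], [-0.75, 2.2], [0.22, 2.44], [-1.43, 4.57], [0, 2.65], [-2.85, 2.85]. Speed limits (rad/s): [2.79, 2.79, 3.14, 3.14, 3.14, 3.14].

### API

Orientations are given as a unit quaternion [x, y, z, w].
In Python, from rig import robot gives the robot as it stands.
- The arm moves only by the tool send_rows, never from a script. Its argument "deltas" is text: rows parted by semicolons, each of 7 numbers parted by spaces: the shift along the tool's x, y, z in mm, then the turn, a rotation vector about the tool's x, y, z in degrees, then the opening, from 0 (shut) to 1 (fully open). A call has 1 to 10 rows; each row shifts and turns the commanded pose from where the row before left it, along the tool's axes as they then stand; what a row does not reach is not made up. A row lasts 1/8 s, in which the tool goes at most 62.5 mm and 10.7 degrees, less where a joint would pass 70% of its speed; a pose out of reach is approached as far as the arm can. A call is refused whole if a number of a shift passes 62.5 or a number of a turn 10.7, either way. A call with a gripper value outside its range is refused whole. The fingers move at their own pace and stop on an object; "newtons" is the grip in N (left out, the last holds). Time passes only in rows, so rows that do not move let the fingers close. It gives the time, the measured TCP pose, the force, the opening and the grip force at its end, in the units of the state.
- robot.get_obs(): the state, without advancing time (a new reading comes with each control period).
- robot.camera(name): name is "scene" or "side" or "wrist"; returns a dict with "image" (480x640x3 uint8, red, green, blue), "depth" (480x640 float32, m along the optical axis (not along the pixel's ray), 0 where there is no reading), "fovy" (degrees; the focal length in pixels is half the picture's height over the tangent of half this angle, whatever the lens; pixels are square), "cx", "cy" (the principal point, pixels), "rvec" (rotation vector, rad) and "tvec" (3), from world to camera coordinates, as OpenCV has them. Camera axes: x right, y down, z forward; pixel columns grow to the right and rows downward; lengths in m; the calibration is good to about 2 mm. The wrist camera is an equidistant fisheye: a pixel r from the principal point sees the ray r / f radians off the axis. A picture is of the moment at which its call begins.
- robot.hand_in(): hands the job in; it is judged then, once.
Trained networks look in the newest picture that a camera, given by its name, has taken for a name from the list of things; names that differ only in an ending like _2 or _b are one class to them, and where a whole thing is asked for, a point or a joint stands for the part that bears it (a point fixed in the world has none). Each returns a list of dicts, best first, with "p" (0 to 1); they miss things now and then, are a little off and sometimes report something else, mostly with a low value. They report only what shows in the picture. A call takes as long as a camera call. They do not tell look-alikes from the thing itself.
- robot.find_in(camera, thing): "box" ([left, top, right, bottom] in pixels, round what is visible of it).
- robot.cut_out(camera, thing): "region" (480x640 bool, what is visible of it) and "box" ([left, top, right, bottom] in pixels, round what is visible of it).
The state is a dict: "time": time; "q": joint angles; "joint_velocities": joint speeds; "joint_torque": joint torques, N m; "position": TCP position; "tool_rot": TCP orientation; "ft_force": force on the tool from outside, world axes, zero at the start; "moment": the same for the moment, N m; "grip_width": finger opening in m; "grip_force": force on a finger pad.
Only numpy, scipy, OpenCV 4.12 (cv2) and the standard library are available. Lean on these libraries where they do the work, as an engineer would, in place of code of your own. Each camera call takes 0.05 s, during which the arm holds its last target. There are 200 camera calls.

### The job

Take a reading of the amber sample vial that lies on the deck of the bench reader: with the fingertips, push the vial over the deck so that it rolls onto the red-edged reading line and comes to rest lying along it, in its slit. Then push the black hood by its orange tab all the way home over the vial, and after that press the green key fully down and let it go. Do not pick the vial up, and leave everything else on the bench where it is.

Things in the scene. Friction and masses are not known exactly. Their poses are not given: they have to be found in the camera images.
- reader: White flat-bed vial reader, 250 x 300 x 40 mm, fixed (it does not shift when pushed). Origin: centre of its underside. Its x axis is the rolling direction (away from the robot), y runs along the reading line towards the control pod, z up. Control pod: own x -0.121 to 0.025, y 0 to 0.146, top z 0.040. Parked hood: own x 0.040 to 0.090, y 0.006 to 0.134.
- deck (a point): Centre of the grey level deck surface, 26 mm above the bench; axes as the reader's. The deck is 220 mm along x and 131 mm along y. Low fences: 4 mm high at the near end, 7 mm at the far end, 8 mm on the -y side; the pod on the +y side is 14 mm above the deck and ends 40 mm short of the line.
- line (a point): Middle of the reading line at deck height; axes as the reader's. The line is an open slit 10 mm wide, across the whole deck along y, with a thin red stripe on either edge. A vial lying on it sinks in 0.9 mm and is held lightly there, its centre 13 mm above this point. A vial that arrives fast may run across; it can be pushed back from the far side.
- vial: Amber glass sample vial with white screw cap and label, a cylinder 28 mm in diameter, 95 mm long, about 60 g, lying on the deck 80 to 120 mm short of the line. Origin on its axis, half-way along. Own y runs from foot to cap, roughly along the reader's y; own z (thin blue stripe on the label) starts upwards and turns with it. Rolls easily; let go at 0.1 m/s it runs on for about 5 mm.
- vial_center (a point): The centre of the vial, half-way along its axis; 14 mm above the deck while it lies there; also its centre of mass. The glass is smooth: friction about 0.4 on the deck and on the fingers. Pushed away from the middle of its length by one narrow fingertip, it swings round; pressed from behind close to its top, it may wedge and skid instead of rolling.
- hood (a joint): Slide of the black hood in m: 0 = parked beside the deck, 0.136 = fully home over the line. It moves along the reader's -y; friction about 1.5 N, stays where it is left. The hood is a tunnel, 50 mm x 128 mm outside, its top 41 mm above the deck, inside 42 mm wide and 37 mm high, open at its -y end: it passes over the vial only when the vial lies along the line.
- hood_tab (a point): Middle of the outer (+y) face of the orange push tab on the hood's outer end, 48.5 mm above the deck. The tab is 34 mm wide along the reader's x and 7 mm thick; its top is 9 mm above this point, the hood's top 7.5 mm below. The hood's end wall goes on below the tab in the same plane. It travels with the hood.
- key (a joint): Travel of the round green key in m: 0 = up, 0.004 = fully down; it springs back; fully down takes 4 N.
- key_top (a point): Centre of the top of the green key, 22 mm in diameter, on the control pod, 56 mm above the bench; pressed straight down.
- jar: The jar with the red lid, a bystander: 63 mm across, 98 mm tall, standing left of the reader. Origin: centre of its underside.
- wash_bottle: The wash bottle, a bystander: white with a blue cap, 219 mm tall, standing behind the reader to the right. Origin: centre of its underside.
- spare_vial: The standing spare vial, a bystander: like the sample vial, standing upright on its foot, left of the reader. Origin: centre of its underside.
- teat: The red rubber teat, a bystander: 26 mm across, 52 mm tall, standing behind the reader. Origin: centre of its underside.
There are look-alikes about, which are no part of the job. What is shaped like the vial but yellow is not meant.

How it is judged:
By the outcome, as a careful person would: the job done as asked, in the order asked, and still so for the second after the job is handed in, with the robot touching nothing.
It also fails if it takes over 51 s, if anything falls off the work surface, if the arm or the gripper's body presses on something with over 40 N, if the wrist force passes 120 N, or if a joint passes its speed limit or range.

## Working session

There is one attempt and no reset: what is moved stays moved. The work goes in short steps, Python scripts to look and compute and a tool call to move; the robot and the scene stay as the last step left them, time stands still between calls to the robot, and variables do not carry over. Pictures are saved under pics/ and viewed, at most 10 in all, crops included, and the job is handed in when it is done.

Besides the shell and the picture viewer there is one more tool, called by a JSON object that holds its "method" and its "body", one argument or row to a line. send_rows: Moves the arm, as the interface text tells. Its arguments: {"type":"object","properties":{"deltas":{"type":"string"},"newtons":{"type":"number"}},"required":["deltas"]}

```bash
mkdir -p pics
cat > h.py <<'E'
import numpy as np, cv2
from scipy.spatial.transform import Rotation as R
from rig import robot
def pts(c):
    h,w=c["depth"].shape; f=h/2/np.tan(np.radians(c["fovy"])/2)
    u,v=np.meshgrid(np.arange(w),np.arange(h)); d=c["depth"].astype(float)
    P=np.stack([(u-c["cx"])/f*d,(v-c["cy"])/f*d,d],-1)
    M=R.from_rotvec(np.ravel(c["rvec"])).as_matrix()
    X=(P-np.ravel(c["tvec"]))@M
    X[d==0]=np.nan
    return X
E
python3 - <<'E'
from h import *
o=robot.get_obs(); print(o["time"],o["position"],o["tool_rot"],o["grip_width"])
ims=[]
for n in ["scene","side"]:
    c=robot.camera(n); X=pts(c); np.savez("pics/%s.npz"%n,X=X,im=c["image"])
    cv2.imwrite("pics/%s0.png"%n,c["image"][...,::-1])
    for t in ["reader","vial","hood","hood_tab","key_top","line","deck","jar","wash_bottle","spare_vial","teat"]:
        try: rs=robot.cut_out(n,t)
        except Exception as e: print(t,e); continue
        for r in rs[:3]:
            Q=X[r["region"]]; Q=Q[~np.isnan(Q[:,0])]
            print(n,t,round(r["p"],2),np.round(r["box"]),np.round(np.median(Q,0),3) if len(Q) else None, np.round(np.percentile(Q,[2,98],axis=0),3).tolist() if len(Q) else None)
E
```

```text
0.0 [ 0.28169383 -0.55726657  0.29124914] [ 9.72763581e-01  2.31796919e-01 -6.84992939e-05 -1.09484001e-03] 0.08729981137472054
scene reader 0.78 [257. 228. 414. 326.] [0.542 0.021 0.03 ] [[0.431, -0.138, 0.009], [0.653, 0.155, 0.069]]
scene vial 0.96 [211. 263. 248. 282.] [0.439 0.25  0.02 ] [[0.393, 0.233, 0.002], [0.485, 0.274, 0.03]]
scene vial 0.95 [328. 276. 370. 305.] [ 0.496 -0.047  0.048] [[0.487, -0.089, 0.031], [0.514, 0.003, 0.055]]
scene vial 0.18 [313. 229. 364. 275.] [0.608 0.066 0.063] [[0.591, 0.006, 0.028], [0.648, 0.134, 0.081]]
scene hood 0.94 [312. 229. 363. 271.] [0.608 0.066 0.063] [[0.591, 0.006, 0.029], [0.647, 0.134, 0.08]]
scene hood_tab 0.87 [313. 232. 363. 273.] [0.608 0.066 0.062] [[0.591, 0.007, 0.009], [0.736, 0.134, 0.077]]
scene key_top 0.59 [291. 266. 299. 270.] [0.488 0.088 0.059] [[0.48, 0.081, 0.055], [0.501, 0.098, 0.062]]
scene key_top 0.3 [373. 230. 382. 251.] [0.763 0.036 0.027] [[0.755, 0.028, 0.001], [0.774, 0.048, 0.052]]
scene line 0.73 [257. 228. 413. 323.] [0.541 0.02  0.03 ] [[0.43, -0.138, 0.01], [0.652, 0.155, 0.069]]
scene deck 0.72
[... 1406 characters left out ...]
[0.535 0.112 0.031] [[0.425, -0.12, 0.001], [0.734, 0.177, 0.076]]
side deck 0.67 [232. 219. 406. 284.] [0.537 0.114 0.031] [[0.428, -0.119, 0.004], [0.757, 0.176, 0.073]]
side jar 0.67 [340. 276. 374. 340.] [0.548 0.378 0.057] [[0.52, 0.342, 0.005], [0.574, 0.387, 0.098]]
side jar 0.59 [233. 220. 406. 285.] [0.536 0.114 0.031] [[0.426, -0.118, 0.004], [0.726, 0.176, 0.072]]
side wash_bottle 0.88 [258. 158. 286. 231.] [ 0.758 -0.187  0.085] [[0.728, -0.213, 0.006], [0.793, -0.176, 0.174]]
side teat 0.73 [253. 238. 263. 264.] [0.77  0.051 0.024] [[0.76, -0.085, -0.0], [0.798, 0.058, 0.051]]
side teat 0.24 [284. 282. 299. 337.] [0.664 0.373 0.054] [[0.652, 0.353, 0.002], [0.679, 0.378, 0.095]]
```

View pics/scene0.png

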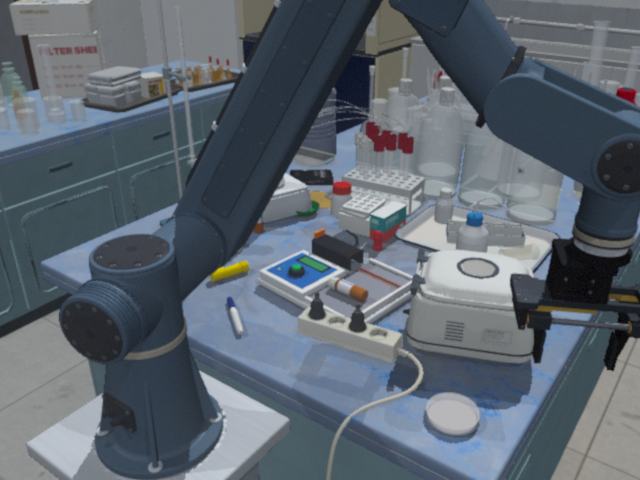

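View pics/side0.png

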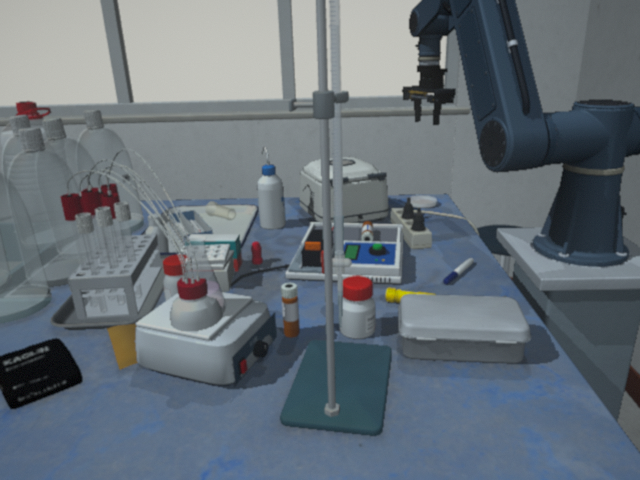

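Scene: amber vial at about (349,290), black hood (337,250), green key (296,270). There are plugs on a power strip in front of the reader, at (316,305) and (357,318). The yellow look-alike at (229,272) is not meant. Side view: hood with orange tab at (312,248), vial (366,231), red teat (257,251). I'll move above the reader for a wrist view.

{"method": "send_rows", "body": {
  "deltas": "0 0 -40 0 0 0 1;40 -38 -10 0 0 0 1;45 -43 -6 0 0 0 1;45 -43 -6 0 0 0 1;45 -43 -6 0 0 0 1;45 -43 -6 0 0 0 1;45 -43 -6 0 0 0 1;45 -43 -6 0 0 0 1;45 -43 -6 0 0 0 1;45 -43 0 0 0 0 1"
}}

```text
time: 2.45
position: [0.4673, -0.0349, 0.3852]
tool_rot: [0.973, 0.232, 0.001, 0.001]
ft_force: [1.5, -0.9, -0.3]
grip_width: 0.0868
grip_force: 0.0
```

{"method": "send_rows", "body": {
  "deltas": "0 0 0 0 0 9 0.6;0 0 0 0 0 9 0.6;0 0 0 0 0 8.8 0.6;0 0 0 0 0 0 0.6"
}}

```text
time: 2.95
position: [0.4665, -0.0366, 0.3843]
tool_rot: [1.0, 0.001, 0.0, 0.0]
ft_force: [0.0, 0.0, 0.1]
grip_width: 0.0565
grip_force: 0.0
```

```bash
cat >> h.py <<'E'
def proj(c,P):  # fisheye
    f=240/np.tan(np.radians(c["fovy"])/2)
    M=R.from_rotvec(np.ravel(c["rvec"])).as_matrix()
    q=np.atleast_2d(P)@M.T+np.ravel(c["tvec"])
    r=np.hypot(q[:,0],q[:,1]); th=np.arctan2(r,q[:,2])
    return np.c_[c["cx"]+f*th*q[:,0]/r,c["cy"]+f*th*q[:,1]/r]
def wpts(c):
    h,w=c["depth"].shape; f=240/np.tan(np.radians(c["fovy"])/2)
    u,v=np.meshgrid(np.arange(w),np.arange(h)); d=c["depth"].astype(float)
    a,b=u-c["cx"],v-c["cy"]; r=np.hypot(a,b)+1e-9; t=np.tan(r/f)
    P=np.stack([a/r*t*d,b/r*t*d,d],-1)
    M=R.from_rotvec(np.ravel(c["rvec"])).as_matrix()
    X=(P-np.ravel(c["tvec"]))@M; X[d==0]=np.nan
    return X
def tool():
    o=robot.get_obs(); m=R.from_quat(o["tool_rot"]).as_matrix()
    print("t",round(o["time"],2),"pos",np.round(o["position"],4),"yaw",round(np.degrees(np.arctan2(m[1,0],m[0,0])),2),"tilt",np.round(m[2],3),"F",np.round(o["ft_force"],1),"w",round(o["grip_width"],4))
    return o,m
E
python3 - <<'E'
from h import *
tool()
c=robot.camera("wrist"); X=wpts(c); im=c["image"]
np.savez("pics/w1.npz",X=X,im=im); cv2.imwrite("pics/w1.png",im[...,::-1])
print(c["fovy"],c["cx"],c["cy"],np.nanmedian(X[:,:,2]))
for t in ["reader","vial","hood","hood_tab","key_top"]:
  for r in robot.cut_out("wrist",t)[:2]:
    Q=X[r["region"]]; Q=Q[~np.isnan(Q[:,0])]
    print(t,round(r["p"],2),np.round(r["box"]),np.round(np.percentile(Q,[2,50,98],axis=0),3).tolist())
E
```

```text
t 2.95 pos [ 0.4665 -0.0366  0.3843] yaw 0.12 tilt [ 0.  0. -1.] F [0.  0.  0.1] w 0.0565
65.70646984690485 323.19331253243934 241.8194460712432 0.06652932643316344
vial 0.65 [103. 190. 131. 258.] [[0.396, 0.233, 0.009], [0.443, 0.253, 0.024], [0.485, 0.276, 0.029]]
vial 0.61 [287. 155. 370. 183.] [[0.491, -0.085, 0.042], [0.506, -0.039, 0.051], [0.52, 0.005, 0.055]]
hood 0.6 [169.  46. 289. 103.] [[0.594, 0.009, 0.033], [0.622, 0.069, 0.067], [0.652, 0.132, 0.082]]
hood_tab 0.9 [171.  45. 292. 100.] [[0.594, 0.009, 0.041], [0.622, 0.069, 0.067], [0.652, 0.131, 0.082]]
key_top 0.81 [201. 174. 220. 196.] [[0.482, 0.083, 0.052], [0.492, 0.092, 0.059], [0.501, 0.104, 0.061]]
key_top 0.3 [161.   2. 418. 247.] [[0.428, -0.132, 0.017], [0.555, 0.013, 0.027], [0.674, 0.153, 0.068]]
```

View pics/w1.png

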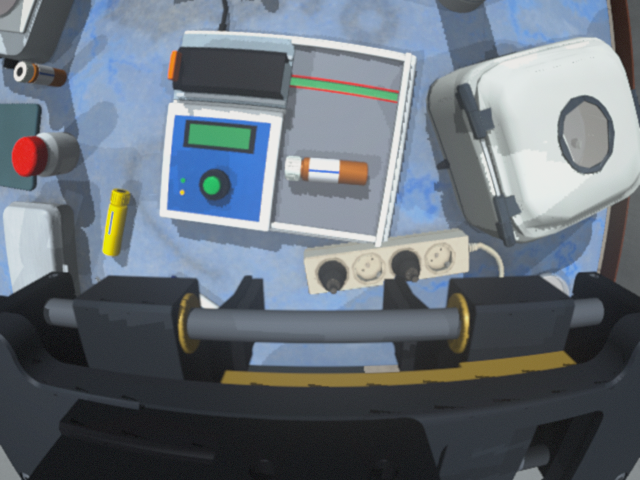

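Wrist view: the reader is slightly yawed. The red-edged line runs (290,78)–(397,97), the vial is at (327,170) with its cap to the left, and the key is at (211,185). The hood's tab is at (172,72). Next I'll fit the line.

Run:
```python
from h import *
d=np.load("pics/w1.npz"); X,im=d["X"],d["im"]; i=im.astype(int)
box=np.zeros(im.shape[:2],bool); box[60:115,285:405]=1
red=(i[...,0]>i[...,1]+50)&(i[...,0]>i[...,2]+50)&box&~np.isnan(X[...,0])
P=X[red]; print(len(P),np.median(P[:,2]))
P=P[abs(P[:,2]-np.median(P[:,2]))<.006]
g=P[:,:2].mean(0); _,_,V=np.linalg.svd(P[:,:2]-g); v=V[0]*np.sign(V[0][1])
yaw=np.degrees(np.arctan2(-v[0],v[1])); s=(P[:,:2]-g)@v; n=(P[:,:2]-g)@np.array([v[1],-v[0]])
print("line c",g,"yaw",yaw,"ends",s.min(),s.max(),"n",np.percentile(n,[2,25,50,75,98]))
ex=np.array([v[1],-v[0]]);ey=v
# vial
r=[q for q in robot.cut_out("wrist","vial") if abs((q["box"][0]+q["box"][2])/2-328)<20][0]
Q=X[r["region"]];Q=Q[~np.isnan(Q[:,0])];Q=Q[Q[:,2]>.04];q=Q[:,:2]-Q[:,:2].mean(0);_,_,W=np.linalg.svd(q);w=W[0]*np.sign(W[0][1])
print("vial yaw",np.degrees(np.arctan2(-w[0],w[1])),"c",Q[:,:2].mean(0))
for nm,Z in [("vial",Q)]+[(t,X[robot.cut_out("wrist",t)[0]["region"]]) for t in ["key_top","hood"]]:
  Z=Z[~np.isnan(Z[:,0])]; L=np.c_[(Z[:,:2]-g)@ex,(Z[:,:2]-g)@ey,Z[:,2]]
  if nm=="hood": L=L[L[:,2]>.055]
  print(nm,np.round(np.percentile(L,[1,50,99],axis=0),4).tolist())
org=(im[...,0]>200)&(i[...,1]>60)&(i[...,1]<160)&(i[...,2]<70);org[:, :160]=0;org[:,185:]=0;org[110:]=0
Z=X[org];Z=Z[~np.isnan(Z[:,0])];L=np.c_[(Z[:,:2]-g)@ex,(Z[:,:2]-g)@ey,Z[:,2]]
print("orange",len(L),np.round(np.percentile(L,[2,50,98],axis=0),4).tolist())
# deck/pod profile and nearby tall things
L=np.stack([(X[...,:2]-g)@ex,(X[...,:2]-g)@ey],-1)
for nm,m in [("strip",(L[...,0]<-.16)&(L[...,0]>-.27)&(abs(L[...,1])<.15)),("centrifuge",(abs(L[...,0])<.2)&(L[...,1]<-.11)&(L[...,1]>-.4)&(X[...,2]>.05))]:
  Z=np.c_[L[m],X[...,2][m]];Z=Z[(Z[:,2]>.02)&(Z[:,2]<.25)]; print(nm,np.round(np.percentile(Z,[1,50,99],axis=0),3).tolist())
```

```text
495 0.025759544783544735
line c [ 0.60576781 -0.06266624] yaw -8.278689757882804 ends -0.0639855156132456 0.06481455039141255 n [-0.00845147 -0.00700293  0.00477178  0.0061997   0.00767141]
vial yaw -4.097846157690533 c [ 0.50587808 -0.03970244]
vial [[-0.1175, -0.0382, 0.0424], [-0.102, 0.0086, 0.0514], [-0.0878, 0.0541, 0.055]]
key_top [[-0.1452, 0.1277, 0.0515], [-0.1351, 0.1369, 0.0592], [-0.1252, 0.1501, 0.0611]]
hood [[-0.027, 0.0717, 0.0612], [-0.0022, 0.1332, 0.0668], [0.0247, 0.197, 0.0829]]
orange 96 [[-0.016, 0.1929, 0.0808], [-0.0015, 0.1952, 0.0826], [0.0128, 0.1976, 0.0846]]
strip [[-0.25, -0.147, 0.022], [-0.188, -0.03, 0.04], [-0.161, 0.144, 0.095]]
centrifuge [[-0.132, -0.34, 0.057], [-0.022, -0.199, 0.151], [0.104, -0.112, 0.157]]
```

```bash
cat >> h.py <<'E'
L0=np.array([.6055,-.0627]); a=np.radians(-8.28); ex=np.array([np.cos(a),np.sin(a)]); ey=np.array([-np.sin(a),np.cos(a)])
def loc(p): p=np.asarray(p)[...,:2]-L0; return np.stack([p@ex,p@ey],-1)
E
python3 - <<'E'
from h import *
for f in ["pics/w1.npz","pics/scene.npz","pics/side.npz"]:
  X=np.load(f)["X"]; L=loc(X); z=X[...,2]
  m=(L[...,0]>-.26)&(L[...,0]<.12)&(abs(L[...,1])<.34)&(z>.085)&(z<.2)
  H,xe,ye=np.histogram2d(L[m][:,0],L[m][:,1],bins=[np.arange(-.26,.121,.02),np.arange(-.2,.341,.02)])
  print(f); 
  for x,row in zip(xe,H): 
    if row.any(): print(round(x,2),[(round(y,2),int(n)) for y,n in zip(ye,row) if n])
X=np.load("pics/w1.npz")["X"];L=loc(X);z=X[...,2]
m=(abs(L[...,1]-.12)<.05)&(L[...,0]>-.16)&(L[...,0]<-.11)&(z>.05)&(z<.1);print(np.round(np.percentile(np.c_[L[m],z[m]],[5,50,95],axis=0),4))
E
```

```text
pics/w1.npz
-0.24 [(np.float64(-0.04), 20), (np.float64(-0.02), 72)]
-0.22 [(np.float64(-0.12), 30)]
-0.2 [(np.float64(-0.12), 48)]
-0.16 [(np.float64(-0.2), 4)]
-0.14 [(np.float64(-0.2), 251), (np.float64(-0.18), 207)]
-0.12 [(np.float64(-0.2), 283), (np.float64(-0.18), 585), (np.float64(-0.16), 1)]
-0.1 [(np.float64(-0.2), 418), (np.float64(-0.18), 479), (np.float64(-0.16), 325)]
-0.08 [(np.float64(-0.2), 366), (np.float64(-0.18), 508), (np.float64(-0.16), 588), (np.float64(-0.14), 28)]
-0.06 [(np.float64(-0.2), 351), (np.float64(-0.18), 468), (np.float64(-0.16), 474), (np.float64(-0.14), 477)]
-0.04 [(np.float64(-0.2), 344), (np.float64(-0.18), 391), (np.float64(-0.16), 533), (np.float64(-0.14), 580), (np.float64(-0.12), 207)]
-0.02 [(np.float64(-0.2), 335), (np.float64(-0.18), 360), (np.float64(-0.16), 484), (np.float64(-0.14), 381), (np.float64(-0.12), 628)]
-0.0 [(np.float64(-0.2), 330), (np.float64(-0.18), 359), (np.float64(-0.16), 430), (np.float64(-0.14), 493), (np.float64(-0.12), 409), (np.float64(-0.1), 4)]
0.02 [(np.float64(-0.2), 308), (np.float64(-0.18), 353), (np.float
[... 1995 characters left out ...]
float64(-0.18), 19), (np.float64(-0.16), 47), (np.float64(-0.14), 91), (np.float64(-0.12), 35)]
-0.02 [(np.float64(-0.2), 3), (np.float64(-0.12), 9)]
-0.0 [(np.float64(-0.2), 5), (np.float64(-0.18), 8), (np.float64(-0.16), 13), (np.float64(-0.14), 11), (np.float64(-0.12), 44), (np.float64(-0.1), 8)]
0.02 [(np.float64(-0.2), 1), (np.float64(-0.16), 2), (np.float64(-0.14), 23), (np.float64(-0.12), 21)]
0.04 [(np.float64(-0.2), 16), (np.float64(-0.18), 34), (np.float64(-0.16), 59), (np.float64(-0.14), 42)]
0.06 [(np.float64(-0.2), 41), (np.float64(-0.18), 48), (np.float64(-0.16), 11)]
0.08 [(np.float64(-0.2), 24)]
[[-0.1497  0.1223  0.0503]
 [-0.1345  0.1358  0.0521]
 [-0.1207  0.1519  0.0602]]
```

{"method": "send_rows", "body": {
  "deltas": "0 0 0 0 0 8.4 0.5;0 0 40 0 0 0 0.5;0 0 40 0 0 0 0.5;0 0 0 0 0 0 0.5"
}}

```text
time: 3.9
position: [0.4648, -0.0362, 0.3021]
tool_rot: [0.997, -0.073, -0.004, -0.001]
ft_force: [0.2, 0.0, 0.9]
grip_width: 0.0434
grip_force: 0.0
```

Run:
```python
from h import *
o,m=tool(); print(loc(o["position"]))
```

```text
t 3.9 pos [ 0.4648 -0.0362  0.3021] yaw -8.39 tilt [-0.007 -0.001 -1.   ] F [0.2 0.  0.9] w 0.0434
[-0.14306611  0.0059701 ]
```

{"method": "send_rows", "body": {
  "deltas": "0 -7 40 0 0 0 0.5;2 0 50 0 0 0 0.5;0 0 50 0 0 0 0.5;0 0 30 0 0 0 0.5;0 0 15 0 0 0 0.5;0 0 0 0 0 0 0.5"
}}

```text
time: 4.65
position: [0.4707, -0.0304, 0.1194]
tool_rot: [0.997, -0.073, 0.0, 0.0]
ft_force: [0.1, -0.5, 0.2]
grip_width: 0.0434
grip_force: 0.0
```

Run:
```python
from h import *
o,m=tool(); print(loc(o["position"]))
c=robot.camera("wrist"); cv2.imwrite("pics/w2.png",c["image"][...,::-1])
```

```text
t 4.65 pos [ 0.4707 -0.0304  0.1194] yaw -8.39 tilt [ 0.001  0.    -1.   ] F [ 0.1 -0.5  0.2] w 0.0434
[-0.13808708  0.01253679]
```

View pics/w2.png

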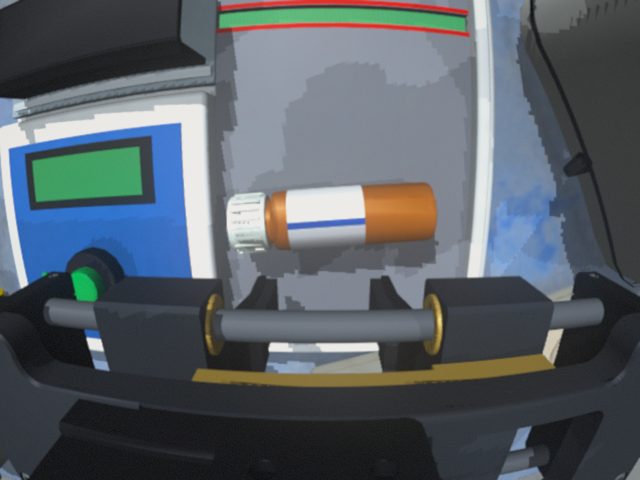

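{"method": "send_rows", "body": {
  "deltas": "0 0 14 0 0 0 0.5;0 0 1 0 0 0 0.5;4 0 0 0 0 0 0.5;4 0 0 0 0 0 0.5;4 0 0 0 0 0 0.5;4 0 0 0 0 0 0.5;5 0 0 0 0 0 0.5;5 0 0 0 0 0 0.5;5 0 0 0 0 0 0.5;5 0 0 0 0 0 0.5"
}}

```text
time: 5.95
position: [0.5055, -0.0354, 0.1042]
tool_rot: [0.997, -0.073, 0.0, 0.0]
ft_force: [-0.1, -0.6, -1.0]
grip_width: 0.0438
grip_force: 0.0
```

{"method": "send_rows", "body": {
  "deltas": "5 0 0 0 0 0 0.5;5 0 0 0 0 0 0.5;5 0 0 0 0 0 0.5;5 0 0 0 0 0 0.5;5 0 0 0 0 0 0.5;5 0 0 0 0 0 0.5;5 0 0 0 0 0 0.5;5 0 0 0 0 0 0.5;4 0 0 0 0 0 0.5;3 0 0 0 0 0 0.5"
}}

```text
time: 7.2
position: [0.5519, -0.0422, 0.1042]
tool_rot: [0.997, -0.073, 0.0, -0.0]
ft_force: [0.0, 0.4, 0.7]
grip_width: 0.0436
grip_force: 0.0
```

Run:
```python
from h import *
o,m=tool(); print(loc(o["position"]))
c=robot.camera("wrist"); cv2.imwrite("pics/w3.png",c["image"][...,::-1])
X=wpts(c)
for r in robot.cut_out("wrist","vial")[:2]:
    Q=X[r["region"]];Q=Q[~np.isnan(Q[:,0])];Q=Q[Q[:,2]>.04]
    print(r["p"],r["box"],np.round(np.percentile(np.c_[loc(Q),Q[:,2]],[2,50,98],axis=0),4).tolist())
```

```text
t 7.2 pos [ 0.5519 -0.0422  0.1042] yaw -8.4 tilt [ 0. -0. -1.] F [0.  0.4 0.7] w 0.0436
[-0.05598048  0.01255065]
0.67 [213.5, 213.2, 439.4, 282.5] [[-0.0431, -0.0336, 0.0424], [-0.0279, 0.0106, 0.0515], [-0.0173, 0.0555, 0.0543]]
```

View pics/w3.png

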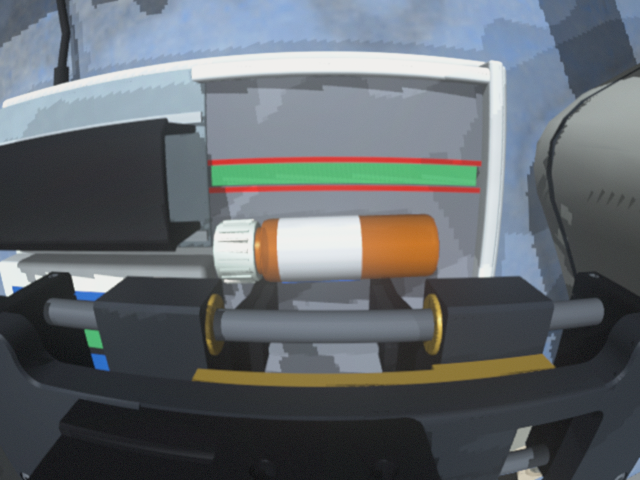

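The vial is parallel to the line now, about 32 mm short of it (vial spans x 213–440, line at row 175).

{"method": "send_rows", "body": {
  "deltas": "4 0 0 0 0 0 0.5;4 0 0 0 0 0 0.5;4 0 0 0 0 0 0.5;4 0 0 0 0 0 0.5;4 0 0 0 0 0 0.5;3 0 0 0 0 0 0.5;3 0 0 0 0 0 0.5;2 0 0 0 0 0 0.5;2 0 0 0 0 0 0.5;0 0 0 0 0 0 0.5"
}}

```text
time: 8.55
position: [0.5815, -0.0466, 0.1042]
tool_rot: [0.997, -0.073, 0.0, 0.0]
ft_force: [0.6, 0.3, -0.4]
grip_width: 0.0438
grip_force: 0.0
```

```bash
cat > v.py <<'E'
from h import *
import sys
o,m=tool(); print(loc(o["position"]))
c=robot.camera("wrist"); cv2.imwrite("pics/%s.png"%sys.argv[1],c["image"][...,::-1])
X=wpts(c)
for r in robot.cut_out("wrist","vial")[:2]:
    Q=X[r["region"]];Q=Q[~np.isnan(Q[:,0])];Q=Q[Q[:,2]>.04]
    l=loc(Q); k=Q[:,2]>np.percentile(Q[:,2],70); f=np.polyfit(l[k,1],l[k,0],1)
    print(r["p"],r["box"],np.round(np.percentile(np.c_[l,Q[:,2]],[2,50,98],axis=0),4).tolist(),"crest x",np.round(np.polyval(f,[-.03,.01,.05]),4))
E
python3 v.py w4
```

```text
t 8.55 pos [ 0.5815 -0.0466  0.1042] yaw -8.4 tilt [ 0.  0. -1.] F [ 0.6  0.3 -0.4] w 0.0438
[-0.02608209  0.01247356]
0.87 [215.1, 212.3, 442.1, 276.4] [[-0.0115, -0.0335, 0.0416], [0.0033, 0.0109, 0.0506], [0.0135, 0.0557, 0.0533]] crest x [0.0005 0.0003 0.0001]
```

View pics/w4.png

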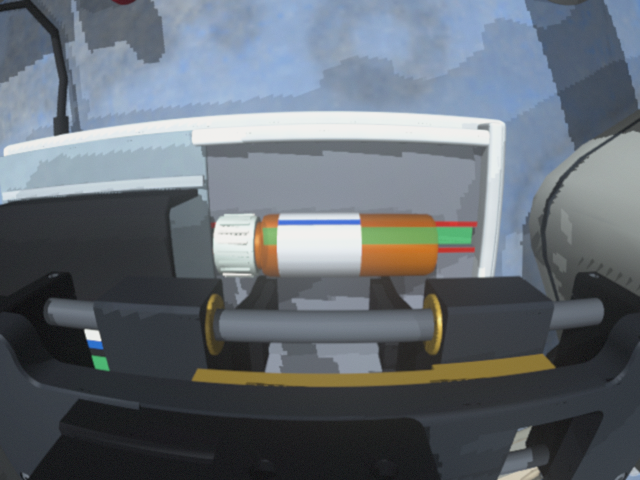

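The vial lies in the slit: the green beam shows along it, its crest dropped about 1 mm, and it is centred on the line. Now I'll retreat and go round to the hood tab.

{"method": "send_rows", "body": {
  "deltas": "-5 0 0 0 0 0 0.5;-15 0 0 0 0 0 0.5;-15 0 0 0 0 0 0.5;0 0 -40 0 0 0 0.5;0 0 -50 0 0 0 0.3;15 -45 -6 0 0 0 0;15 -45 0 0 0 0 0;15 -45 0 0 0 0 0;16 -45 0 0 0 0 0;0 -43 0 0 0 0 0"
}}

```text
time: 9.9
position: [0.6405, 0.1716, 0.2002]
tool_rot: [0.997, -0.073, 0.001, -0.0]
ft_force: [1.0, -0.1, 0.3]
grip_width: 0.0013
grip_force: 0.0
```

{"method": "send_rows", "body": {
  "deltas": "0 0 30 0 0 0 0;0 0 30 0 0 0 0;0 0 10 0 0 0 0;0 0 0 0 0 0 0"
}}

```text
time: 10.4
position: [0.6391, 0.17, 0.1297]
tool_rot: [0.997, -0.073, -0.001, 0.0]
ft_force: [-1.1, 0.5, -1.3]
grip_width: 0.0007
grip_force: 0.0
```

```bash
python3 v.py w5
```

```text
t 10.4 pos [0.6391 0.17   0.1297] yaw -8.41 tilt [-0.002  0.    -1.   ] F [-1.1  0.5 -1.3] w 0.0007
[-2.23630251e-04  2.35138258e-01]
0.82 [612.2, 248.2, 638.9, 287.3] [[-0.0097, 0.023, 0.0412], [0.0048, 0.0377, 0.0505], [0.0141, 0.0718, 0.0669]] crest x [-0.0193 -0.0078  0.0037]
```

View pics/w5.png

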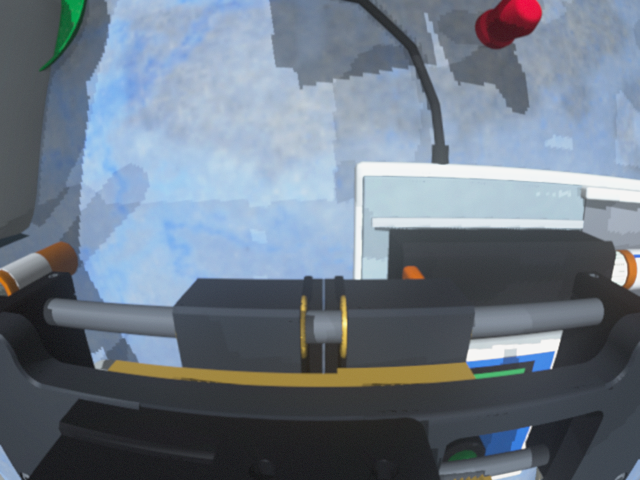

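The closed fingers stand just outside the orange tab (412,272). Now pushing.

{"method": "send_rows", "body": {
  "deltas": "0 8 0 0 0 0 0;0 8 0 0 0 0 0;0 8 0 0 0 0 0;0 8 0 0 0 0 0;0 8 0 0 0 0 0;0 8 0 0 0 0 0;0 8 0 0 0 0 0;0 8 0 0 0 0 0;0 8 0 0 0 0 0;0 8 0 0 0 0 0"
}}

```text
time: 11.75
position: [0.6281, 0.0906, 0.1302]
tool_rot: [0.997, -0.073, 0.0, -0.0]
ft_force: [1.2, 1.8, 1.5]
grip_width: 0.0005
grip_force: 0.9
```

{"method": "send_rows", "body": {
  "deltas": "0 8 0 0 0 0 0;0 8 0 0 0 0 0;0 8 0 0 0 0 0;0 8 0 0 0 0 0;0 8 0 0 0 0 0;0 8 0 0 0 0 0;0 5 0 0 0 0 0;0 5 0 0 0 0 0;0 5 0 0 0 0 0;0 4 0 0 0 0 0"
}}

```text
time: 13.0
position: [0.618, 0.0246, 0.1302]
tool_rot: [0.997, -0.073, -0.0, -0.0]
ft_force: [1.2, 0.9, -0.5]
grip_width: 0.0003
grip_force: 0.7
```

```bash
python3 v.py w6
```

```text
t 13.0 pos [0.618  0.0246 0.1302] yaw -8.39 tilt [-0. -0. -1.] F [ 1.2  0.9 -0.5] w 0.0003
[-0.0001517   0.08817492]
```

{"method": "send_rows", "body": {
  "deltas": "0 3 0 0 0 0 0;0 3 0 0 0 0 0;0 2 0 0 0 0 0;0 2 0 0 0 0 0;0 0 0 0 0 0 0"
}}

```text
time: 13.72
position: [0.6164, 0.0147, 0.1301]
tool_rot: [0.997, -0.073, -0.0, 0.0]
ft_force: [-1.1, 0.1, -0.6]
grip_width: 0.0006
grip_force: 0.2
```

{"method": "send_rows", "body": {
  "deltas": "0 1.5 0 0 0 0 0;0 0 0 0 0 0 0"
}}

```text
time: 13.98
position: [0.6163, 0.0134, 0.1302]
tool_rot: [0.997, -0.073, -0.0, 0.0]
ft_force: [-0.2, -0.2, 0.1]
grip_width: 0.0006
grip_force: 0.3
```

{"method": "send_rows", "body": {
  "deltas": "0 1.5 0 0 0 0 0;0 0 0 0 0 0 0"
}}

```text
time: 14.22
position: [0.6162, 0.0119, 0.1302]
tool_rot: [0.997, -0.073, -0.0, 0.0]
ft_force: [0.3, 1.0, -0.1]
grip_width: 0.0004
grip_force: 0.4
```

```bash
python3 v.py w6
```

```text
t 14.22 pos [0.6162 0.0119 0.1302] yaw -8.4 tilt [-0.  0. -1.] F [ 0.3  1.  -0.1] w 0.0004
[-0.00018755  0.07535461]
```

Keep pushing gently until the end stop shows in the force.

{"method": "send_rows", "body": {
  "deltas": "0 1.5 0 0 0 0 0;0 0 0 0 0 0 0"
}}

```text
time: 14.58
position: [0.6161, 0.0111, 0.1303]
tool_rot: [0.997, -0.073, 0.0, -0.001]
ft_force: [-0.0, 3.9, 0.4]
grip_width: 0.0005
grip_force: 2.1
```

{"method": "send_rows", "body": {
  "deltas": "0 1.5 0 0 0 0 0;0 0 0 0 0 0 0"
}}

```text
time: 14.82
position: [0.6161, 0.0108, 0.1303]
tool_rot: [0.997, -0.074, 0.0, -0.002]
ft_force: [1.1, 8.8, -1.0]
grip_width: 0.0004
grip_force: 4.2
```

{"method": "send_rows", "body": {
  "deltas": "0 1.5 0 0 0 0 0;0 0 0 0 0 0 0"
}}

```text
time: 15.08
position: [0.616, 0.0105, 0.1303]
tool_rot: [0.997, -0.074, 0.001, -0.003]
ft_force: [2.7, 12.8, 0.2]
grip_width: 0.0005
grip_force: 6.1
```

Run:
```python
from h import *
o,m=tool(); print(loc(o["position"]))
for n in ["scene"]:
  c=robot.camera(n); X=pts(c)
  cv2.imwrite("pics/s2.png",cv2.resize(c["image"][200:340,240:440,::-1],(800,560),interpolation=cv2.INTER_CUBIC))
  for r in robot.cut_out(n,"hood")[:2]:
    Q=X[r["region"]];Q=Q[~np.isnan(Q[:,0])];Q=Q[Q[:,2]>.05]
    print(r["p"],r["box"],np.round(np.percentile(np.c_[loc(Q),Q[:,2]],[2,50,98],axis=0),4).tolist())
```

```text
t 15.07 pos [0.616  0.0105 0.1303] yaw -8.48 tilt [ 0.001 -0.005 -1.   ] F [ 2.7 12.8  0.2] w 0.0005
[-0.00014484  0.0739696 ]
0.83 [355.0, 248.8, 408.5, 290.8] [[-0.0279, -0.0644, 0.0509], [-0.0151, -0.0035, 0.0668], [0.0183, 0.0594, 0.0781]]
```

View pics/s2.png

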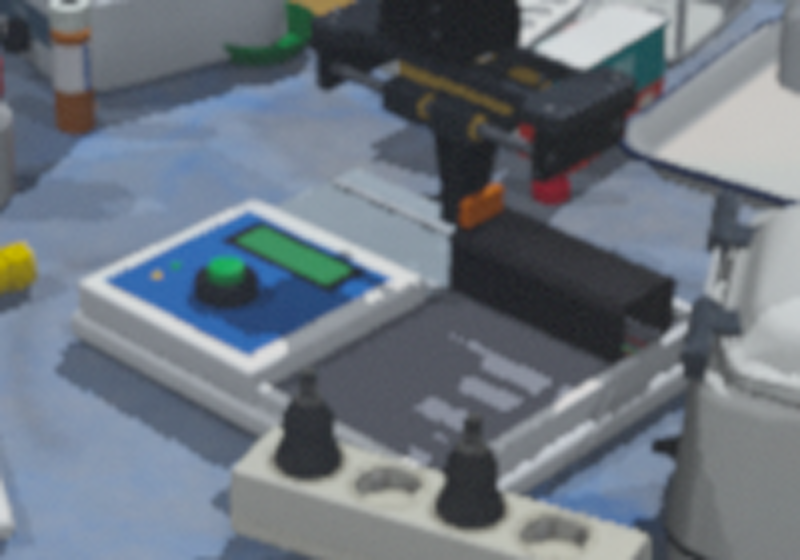

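The hood is home: there is a firm stop at 13 N and its open end sits at the -y fence. Back off and go over the key.

{"method": "send_rows", "body": {
  "deltas": "0 -10 0 0 0 0 0;0 -10 0 0 0 0 0;0 0 -30 0 0 0 0;-45 -15 0 0 0 0 0;-45 -16 0 0 0 0 0;-45 -16 0 0 0 0 0;0 0 15 0 0 0 0;0 0 0 0 0 0 0"
}}

```text
time: 16.18
position: [0.4925, 0.0933, 0.1447]
tool_rot: [0.997, -0.073, 0.0, 0.0]
ft_force: [-0.2, -0.9, -0.2]
grip_width: 0.0004
grip_force: 0.0
```

Run:
```python
from h import *
o,m=tool(); print(loc(o["position"]))
for n in ["scene","side","wrist"]:
  c=robot.camera(n); X=wpts(c) if n=="wrist" else pts(c); i=c["image"].astype(int)
  l=loc(X); g=(i[...,1]>i[...,0]+40)&(i[...,1]>i[...,2]+30)&(abs(l[...,0]+.135)<.03)&(abs(l[...,1]-.137)<.03)&(X[...,2]>.048)
  if g.sum()>5: print(n,g.sum(),np.round(np.percentile(np.c_[l[g],X[...,2][g]],[5,50,95],axis=0),4).tolist())
  cv2.imwrite("pics/k_%s.png"%n,c["image"][...,::-1])
d=np.load("pics/w1.npz");X,i=d["X"],d["im"].astype(int);l=loc(X)
g=(i[...,1]>i[...,0]+40)&(i[...,1]>i[...,2]+30)&(abs(l[...,0]+.135)<.03)&(abs(l[...,1]-.137)<.03)
print("w1",g.sum(),np.round(np.percentile(np.c_[l[g],X[...,2][g]],[2,50,98],axis=0),4).tolist())
```

```text
t 16.18 pos [0.4925 0.0933 0.1447] yaw -8.37 tilt [ 0.  0. -1.] F [-0.2 -0.9 -0.2] w 0.0004
[-0.13429917  0.13810733]
scene 39 [[-0.1459, 0.1273, 0.0572], [-0.1378, 0.1352, 0.0601], [-0.1273, 0.144, 0.0641]]
side 36 [[-0.1409, 0.1417, 0.0524], [-0.1324, 0.1476, 0.0577], [-0.1254, 0.1519, 0.0602]]
wrist 405 [[-0.1299, 0.132, 0.0531], [-0.127, 0.1381, 0.0588], [-0.1246, 0.1453, 0.0769]]
w1 250 [[-0.1451, 0.1285, 0.0512], [-0.1351, 0.1377, 0.0592], [-0.1254, 0.1482, 0.0609]]
```

{"method": "send_rows", "body": {
  "deltas": "0 0 12 0 0 0 0;0 0 4 0 0 0 0;0 0 2 0 0 0 0;0 0 2 0 0 0 0;0 0 0 0 0 0 0"
}}

```text
time: 16.95
position: [0.4921, 0.0932, 0.1261]
tool_rot: [0.997, -0.073, 0.001, 0.0]
ft_force: [-1.3, -2.8, 7.8]
grip_width: 0.0004
grip_force: 3.7
```

{"method": "send_rows", "body": {
  "deltas": "0 0 1.5 0 0 0 0;0 0 0 0 0 0 0"
}}

```text
time: 17.2
position: [0.4921, 0.0932, 0.1258]
tool_rot: [0.997, -0.073, 0.001, 0.0]
ft_force: [-3.7, -2.6, 18.8]
grip_width: 0.0003
grip_force: 9.2
```

{"method": "send_rows", "body": {
  "deltas": "0 0 1.5 0 0 0 0;0 0 0 0 0 0 0"
}}

```text
time: 17.45
position: [0.4921, 0.0932, 0.1256]
tool_rot: [0.997, -0.073, 0.001, 0.0]
ft_force: [-4.0, -2.5, 29.3]
grip_width: -0.0001
grip_force: 14.6
```

Check the travel while releasing.

{"method": "send_rows", "body": {
  "deltas": "0 0 -4 0 0 0 0;0 0 0 0 0 0 0"
}}

```text
time: 17.7
position: [0.4921, 0.0934, 0.1269]
tool_rot: [0.997, -0.073, 0.001, 0.0]
ft_force: [0.1, -1.7, 3.0]
grip_width: 0.0004
grip_force: 1.6
```

{"method": "send_rows", "body": {
  "deltas": "0 0 -1.5 0 0 0 0;0 0 0 0 0 0 0;0 0 0 0 0 0 0"
}}

```text
time: 18.08
position: [0.4921, 0.0935, 0.1275]
tool_rot: [0.997, -0.073, 0.0, 0.0]
ft_force: [0.3, -1.3, 2.6]
grip_width: 0.0003
grip_force: 1.4
```

{"method": "send_rows", "body": {
  "deltas": "0 0 -1.5 0 0 0 0;0 0 0 0 0 0 0;0 0 0 0 0 0 0"
}}

```text
time: 18.45
position: [0.4919, 0.0937, 0.1292]
tool_rot: [0.997, -0.073, 0.0, -0.0]
ft_force: [1.1, -0.9, 1.8]
grip_width: 0.0005
grip_force: 0.8
```

{"method": "send_rows", "body": {
  "deltas": "0 0 -1.5 0 0 0 0;0 0 0 0 0 0 0;0 0 0 0 0 0 0"
}}

```text
time: 18.82
position: [0.4912, 0.0936, 0.1305]
tool_rot: [0.997, -0.073, -0.001, -0.0]
ft_force: [0.2, 0.0, -0.6]
grip_width: 0.0006
grip_force: 0.0
```

The spring force fades over about 4 mm, so the key went fully down. Lift clear and check.

{"method": "send_rows", "body": {
  "deltas": "0 0 -40 0 0 0 0;0 0 -60 0 0 0 0;0 0 -60 0 0 0 0;0 0 -30 0 0 0 0;0 0 0 0 0 0 0"
}}

```text
time: 19.45
position: [0.4927, 0.0936, 0.3232]
tool_rot: [0.997, -0.073, 0.003, -0.0]
ft_force: [-0.3, 0.1, -0.0]
grip_width: 0.0008
grip_force: 0.0
```

Run:
```python
from h import *
tool()
c=robot.camera("wrist"); cv2.imwrite("pics/w7.png",c["image"][...,::-1]); X=wpts(c)
for t in ["hood","vial"]:
  for r in robot.cut_out("wrist",t)[:2]:
    Q=X[r["region"]];Q=Q[~np.isnan(Q[:,0])];Q=Q[Q[:,2]>.045]
    if len(Q): print(t,r["p"],r["box"],np.round(np.percentile(np.c_[loc(Q),Q[:,2]],[2,50,98],axis=0),4).tolist())
```

```text
t 19.45 pos [0.4927 0.0936 0.3232] yaw -8.39 tilt [ 0.006 -0.001 -1.   ] F [-0.3  0.1 -0. ] w 0.0008
hood 0.61 [392.7, 54.2, 518.0, 123.5] [[-0.0256, -0.0597, 0.0568], [-0.0017, 0.0085, 0.0669], [0.0247, 0.0648, 0.0827]]
vial 0.76 [178.1, 234.4, 207.8, 297.6] [[-0.0981, 0.1702, 0.3325], [-0.0975, 0.1707, 0.336], [-0.0973, 0.1713, 0.3398]]
vial 0.37 [314.6, 207.7, 336.2, 227.0] [[-0.1438, 0.1285, 0.0568], [-0.1346, 0.1382, 0.0594], [-0.1257, 0.147, 0.0611]]
```

View pics/w7.png

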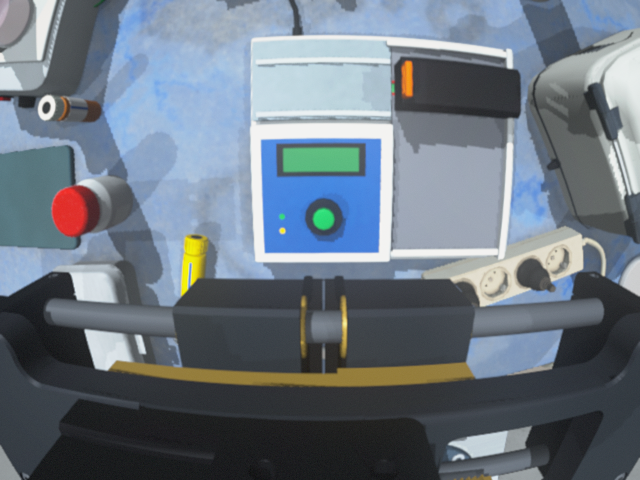

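The hood is home over the line, spanning (395,58)–(520,117). The deck is empty, the key (322,218) is up again, and the bystanders are where they were.

```bash
python3 -c "
from rig import robot
print(robot.hand_in())"
```

```text
the job is handed in; nothing more can be done
None
```

Job done and handed in at about 19.5 s of the 51 s allowed: the vial was rolled into the slit, the hood pushed home over it to a firm stop, and the key pressed fully down and released; I touched nothing else, and no verdict came back at hand-in.

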